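# Dry run of the tack order

### The arm

A 6-joint arm with a two-finger parallel gripper is mounted at the origin on the work surface. World frame = base frame: x ahead of the robot, y to its left, z up, the work surface at z = 0. Lengths are in m, angles in rad, forces in N, time in s.
With the tool pointing down it reaches from about 0.35 to 0.775 m from the base axis. Payload 7.3 kg.
Tool frame: the origin (TCP) lies between the finger pads, 19 mm behind the fingertips; this is the grasp point; z points along the fingers, y is the line along which they close (so a half turn about z gives the same grasp; the last joint's range is limited). The gripper opens to 92 mm and grips with 3 to 60 N. Pads are 19 mm wide; open, the fingers measure 130 mm over their backs; the gripper's body (75 mm by 190 mm) begins 47 mm behind the grasp point.
Start: joints at [0.958, 0.342, 1.524, -0, 1.275, -0.146], TCP at [0.236, 0.469, 0.246] pointing down, gripper open.
Joint ranges: [-2.53, 2.53], [-0.77, 2.02], [0.04, 2.7], [-1, 4.14], [0.28, 2.66], [-3.11, 3.11]. Speed limits (rad/s): [2.57, 2.57, 3.14, 3.14, 3.14, 3.14].

### API

Orientations are given as [roll, pitch, yaw] about the fixed x, y, z axes, in that order (R = Rz(yaw) Ry(pitch) Rx(roll)).
In Python, from cell import telemetry, vision, ticket gives the robot as it stands.
- The arm moves only by the shell command python3 -m crank 'ROWS' [FORCE]. ROWS is JSON, a list of rows, each a list of 5 numbers: the gripper command: -1 is shut, 1 is fully open, values between are in proportion, then the shift along the tool's x, y, z in mm, then the turn about the tool's z in rad. In form: [[fingers, dx, dy, dz, roll], ...]. A call has 1 to 12 rows; each row is the pose to reach, as a shift and turn from the pose commanded when the call began, along the tool's axes at that moment; what a row does not reach only later rows make up. A row lasts 1/12 s, in which the tool goes at most 41.7 mm and 7.16 degrees, less where a joint would pass 70% of its speed; a pose out of reach is approached as far as the arm can. A call with a gripper value outside its range is refused whole. The fingers move at their own pace and stop on an object; FORCE is the grip in N (left out, the last holds). Time passes only in rows, so rows that repeat a pose let the fingers close. It gives the time, the measured TCP pose, the force, the opening and the grip force at its end, in the units of the state.
- telemetry.observe(): the state, without advancing time (a new reading comes with each control period).
- vision.read_camera(name): name is "side" or "top" or "wrist"; returns (picture, depth): 384x512x3 uint8, red, green, blue; 384x512 float32, m along the optical axis (not along the pixel's ray), 0 where there is no reading.
- vision.get_calibration(name): a dict with "camera_matrix" (3x3 intrinsics, pixels), "rvec" (rotation vector, rad) and "tvec" (3), from world to camera coordinates, as OpenCV has them. Camera axes: x right, y down, z forward; pixel columns grow to the right and rows downward; lengths in m; the calibration is good to about 2 mm. A picture is of the moment at which its call begins: read the wrist's pose just before it. get_calibration takes no time and is no camera call; for the wrist camera it gives the pose at the moment of the call.
- ticket.hand_in(): hands the job in; it is judged then, once.
The state is a dict: "time": time; "qpos": joint angles; "qvel": joint speeds; "joint_efforts": joint torques, N m; "tool_pos": TCP position; "tool_rot": TCP orientation; "contact_force": force on the tool from outside, world axes, zero at the start; "torque": the same for the moment, N m; "opening": finger opening in m; "grip_force": force on a finger pad.
Only numpy, scipy, OpenCV 4.12 (cv2) and the standard library are available. Lean on these libraries where they do the work, as an engineer would, in place of code of your own. Each camera call takes 0.05 s, during which the arm holds its last target. There are 200 camera calls.

### The job

Show the welding order on the bench as a dry run: point straight down at the open top end of the square tube, fingertips two or three centimetres above its middle, and stay there about two seconds, then do the same over the round pipe, touching neither. Then push the lever on the control box all the way over to its other side with the fingertips to mark the run ready, and move clear. Do not touch the steel parts, can, wrench or brush, do not turn the dial, and never point at the angle-iron part or pass low over it.

Things in the scene. Friction and masses are not known exactly. Their poses are not given: they have to be found in the camera images.
- square_tube: a bare-steel weldment standing loose on the bench: a base plate 80 x 80 x 6 mm with an upright square tube 40 x 40 mm outside, 3 mm wall, in its middle, open end up, 90 mm above the bench. Body origin: centre of the plate's underside, z up, x and y along the plate's edges.
- square_tube_top (a point): centre of the open top end of the square tube, 90 mm above the bench; z up
- round_pipe: a bare-steel weldment standing loose on the bench: a base plate 80 x 80 x 6 mm with an upright round pipe 44 mm outside diameter, 3 mm wall, in its middle, open end up, 60 mm above the bench. Body origin: centre of the plate's underside, z up, x and y along the plate's edges.
- round_pipe_top (a point): centre of the open top end of the round pipe, 60 mm above the bench; z up
- angle_iron: a bare-steel weldment standing loose on the bench: a base plate 80 x 80 x 6 mm with an upright L-shaped angle iron (40 x 40 mm legs, 5 mm thick), 75 mm above the bench; not part of this run. Body origin: centre of the plate's underside, z up, x and y along the plate's edges.
- angle_iron_top (a point): centre of the 40 x 40 mm outline of the angle iron, level with its top end, 75 mm above the bench
- panel: fixed grey control box 120 (x) x 190 (y) x 50 mm tall. Origin: centre of its underside, z up, its -x side faces the robot at yaw 0. On its top: at y = +50 mm the lever on a steel block 70 x 50 mm, 25 mm tall; at y = -50 mm a dial, 64 mm base, 40 mm knob, top 44 mm above the box
- lever_tip (a point): centre of the 26 mm black ball at the end of the lever. The lever is a 10 mm steel rod; the ball's centre is 65 mm from its hinge, which lies at x 0, y +50, z 72 mm in the panel's frame, axis along the panel's y
- lever (a joint): lever angle (rad): at 0 it leans 0.5 rad from upright towards the panel's -x (ball centre at x -31, z 129 mm in the panel's frame), at 1.0, its stop, it leans 0.5 rad towards +x. It starts between 0 and 0.2, moves with about 1 N at the ball and stays where it is left
- dial (a joint): angle of the dial (rad), 0 at the start; it is to stay there
- dial_grip (a point): on the dial's axis, at the height of its bar grip
- spray_can: bystander: closed can, 58 mm diameter, 150 mm tall, standing loose on the bench left of the parts. Origin: centre of its underside
- wrench: bystander: open-ended wrench lying loose beyond the parts. Origin under its middle, x along its length
- brush: bystander: hand brush lying loose beyond the control box. Origin under its middle, x along its length
Things that resemble listed ones, but are neither listed nor needed, are in the scene too. Leave any green or purple look-alike of the angle_iron alone.

How it is judged:
By the outcome, as a careful person would: the job done as asked, in the order asked, and still so for the second after the job is handed in, with the robot touching nothing.
It also fails if it takes over 56 s, if anything falls off the work surface, if the arm or the gripper's body presses on something with over 40 N, if the wrist force passes 120 N, or if a joint passes its speed limit or range.

## Working session

There is one attempt and no reset: what is moved stays moved. The work goes in short steps, Python scripts to look and compute and a shell command to move; the robot and the scene stay as the last step left them, time stands still between calls to the robot, and variables do not carry over. Pictures are saved under pics/ and viewed, at most 10 in all, crops included, and the job is handed in when it is done.

```bash
mkdir -p pics; cat > h.py <<'E'
import numpy as np,cv2
from cell import telemetry,vision,ticket
def cloud(n):
    c=vision.get_calibration(n); p,d=vision.read_camera(n)
    K=np.array(c["camera_matrix"],float);R=cv2.Rodrigues(np.array(c["rvec"],float))[0];t=np.array(c["tvec"],float).ravel()
    v,u=np.mgrid[:384,:512]
    X=np.stack([(u-K[0,2])/K[0,0]*d,(v-K[1,2])/K[1,1]*d,d],-1)
    W=(X-t)@R
    W[d==0]=np.nan
    return p,d,W
E
python3 - <<'E'
from h import *
for n in("top","side"):
    p,d,W=cloud(n); np.savez(f"{n}.npz",p=p,W=W)
    cv2.imwrite(f"pics/{n}0.png",cv2.resize(p[...,::-1],(800,600)))
    c=vision.get_calibration(n);R=cv2.Rodrigues(np.array(c["rvec"]))[0];print(n,-R.T@np.ravel(c["tvec"]),(d>0).mean())
s=telemetry.observe();print(s)
E
```

```text
top [0.44232954 0.05026012 1.22429394] 0.996246337890625
side [ 0.50213783 -0.90579366  0.70989719] 0.9958394368489584
{'time': 0.1, 'qpos': array([ 9.57975367e-01,  3.42632836e-01,  1.52490663e+00,  1.43447536e-05,
        1.27537709e+00, -1.46018924e-01]), 'qvel': array([-1.44702994e-04, -8.20414686e-04, -2.86385638e-03, -7.93646035e-05,
       -1.80417809e-03, -1.09698915e-03]), 'joint_efforts': array([ 9.79253055e-04, -4.32007062e+01, -2.44691670e+01,  7.18946778e-02,
        5.26417291e-02, -7.29627686e-05]), 'tool_pos': array([0.23606406, 0.46857074, 0.24493011]), 'tool_rot': array([-3.14028484e+00, -2.06199605e-04,  2.67478630e+00]), 'contact_force': array([ 0.13806512,  0.15211007, -0.94823988]), 'torque': array([-0.02438671, -0.06647137,  0.03979972]), 'grip_force': 0.0, 'opening': 0.09185314766913362}
```

View pics/top0.png

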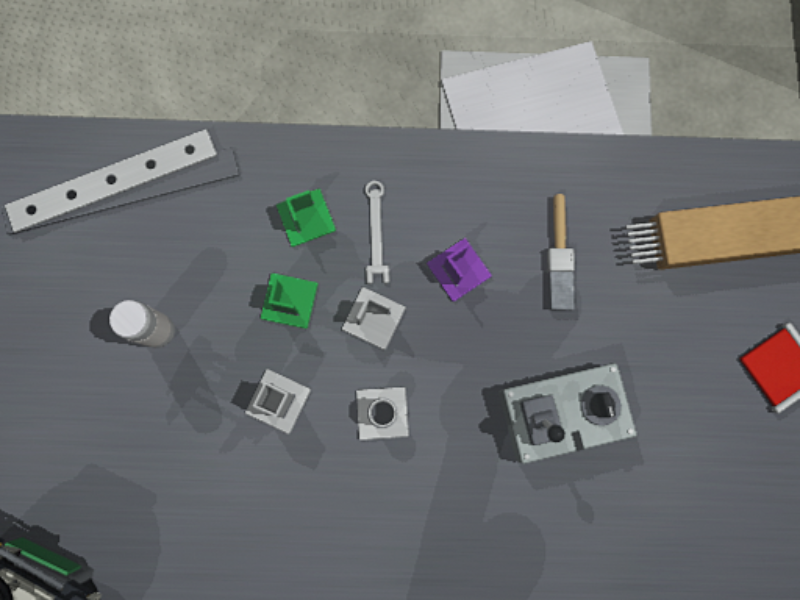

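View pics/side0.png

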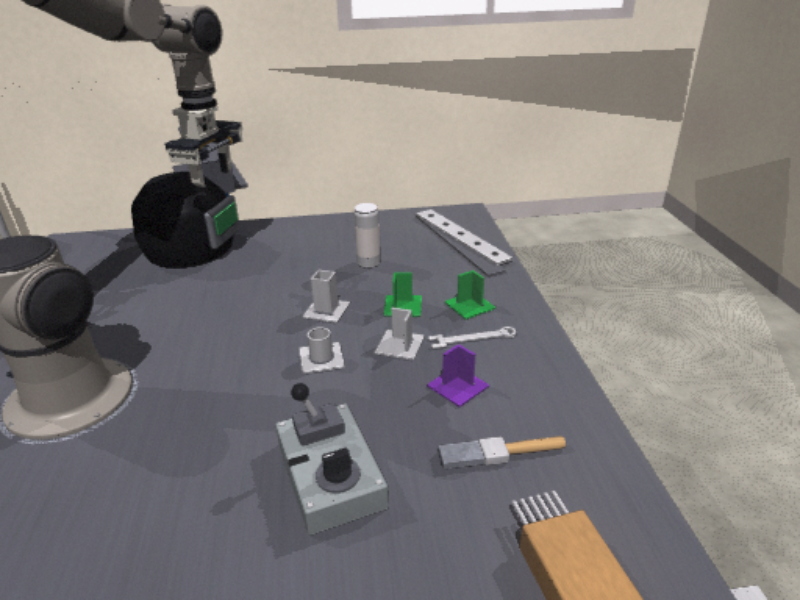

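The top view (800x600 scale) shows the square tube at (272,400), round pipe at (383,412), and bare angle iron at (374,315). The panel is centred at (570,412), with the lever ball at (556,433) and the dial at (601,404). The side view agrees.

```bash
python3 - <<'E'
from h import *
D=np.load("top.npz");p,W=D["p"],D["W"]
def win(u,v,r):
    s=512/800;u*=s;v*=s;r*=s
    return W[int(v-r):int(v+r)+1,int(u-r):int(u+r)+1].reshape(-1,3)
def rect(P,n):
    c,sz,a=cv2.minAreaRect((P[:,:2]*1000).astype(np.float32)); print(n,len(P),np.round(c,1),np.round(sz,1),round(a,1),"mean",P.mean(0).round(4),"zmax",np.nanmax(P[:,2]).round(4))
for n,u,v,z in(("sq",272,400,.09),("pipe",383,412,.06),("angle",374,315,.075)):
    P=win(u,v,42); rect(P[abs(P[:,2]-z)<.008],n+" top"); rect(P[abs(P[:,2]-.006)<.004],n+" plate")
P=win(570,412,80); rect(P[abs(P[:,2]-.05)<.006],"panel"); 
for lo,hi in((.068,.08),(.085,.1),(.12,.15)): rect(P[(P[:,2]>lo)&(P[:,2]<hi)],f"z{lo}")
D=np.load("side.npz");p,W=D["p"],D["W"]
P=W[int(380*.64):int(404*.64),int(288*.64):int(311*.64)].reshape(-1,3);P=P[P[:,2]>.11];rect(P,"ball side")
P=W[180:350,170:260].reshape(-1,3);P=P[(abs(P[:,2]-.05)<.006)&(P[:,1]<-.05)];rect(P,"panel side")
E
```

```text
sq top 94 [472.4 215.4] [39.8 39.9] 66.5 mean [0.4721 0.2151 0.0887] zmax 0.0937
sq plate 972 [474.4 225.6] [135.  137.8] 1.7 mean [0.4729 0.2176 0.0049] zmax 0.0099
pipe top 63 [457.9  43.3] [41.1 41.6] 1.6 mean [0.458  0.0433 0.0594] zmax 0.064
pipe plate 1118 [460.5  41.8] [137.2 139.8] 1.6 mean [0.4587 0.0445 0.0053] zmax 0.01
angle top 72 [625.8  67.8] [29. 53.] 18.8 mean [0.6251 0.0668 0.0742] zmax 0.0795
angle plate 1088 [620.7  62.3] [143.1 142.4] 1.6 mean [0.6176 0.0612 0.005 ] zmax 0.01
panel 2655 [ 466.  -253.1] [120.  190.4] 14.8 mean [ 0.4669 -0.2552  0.0499] zmax 0.056
z0.068 430 [ 462.8 -238.7] [ 70.  120.9] 15.4 mean [ 0.4583 -0.2046  0.0745] zmax 0.08
z0.085 131 [ 470.  -248.5] [ 37.  123.2] 9.8 mean [ 0.4722 -0.2778  0.0921] zmax 0.0999
z0.12 103 [ 433.3 -208.9] [22.6 23.3] 1.5 mean [ 0.4333 -0.2084  0.1419] zmax 0.1477
ball side 113 [ 435.  -216.1] [23.5 19.8] 30.5 mean [ 0.4357 -0.218   0.135 ] zmax 0.1459
panel side 2309 [ 466.7 -255.7] [119.7 192.3] 14.6 mean [ 0.4694 -0.2796  0.0489] zmax 0.056
```

```bash
python3 -m crank '[[-1,-15,-6,0,-0.05],[-1,-45,-17,0,-0.15],[-1,-80,-30,0,-0.25],[-1,-115,-43,0,-0.35],[-1,-150,-56,0,-0.45],[-1,-185,-69,0,-0.55],[-1,-220,-82,0,-0.65],[-1,-255,-95,0,-0.7],[-1,-285,-106,0,-0.725],[-1,-310,-115,0,-0.725],[-1,-325,-120,0,-0.725],[-1,-325,-120,0,-0.725]]'
python3 - <<'E'
from h import *
s=telemetry.observe();print(s["tool_pos"],s["tool_rot"],s["opening"],s["qpos"])
p,d,W=cloud("wrist");cv2.imwrite("pics/w1.png",p[...,::-1])
E
```

```text
time: 1.1
tool_pos: [0.4744, 0.213, 0.245]
tool_rot: [-3.141, -0.0, -2.887]
contact_force: [0.0, -0.7, -0.4]
opening: 0.0162
grip_force: 0.0
[0.4743707  0.21301385 0.24495657] [-3.14075779e+00 -2.48789313e-04 -2.88697017e+00] 0.016243081040999065 [ 2.75086056e-01  3.33557987e-01  1.53827012e+00 -8.68591993e-04
  1.27003047e+00 -1.55007542e+00]
```

View pics/w1.png

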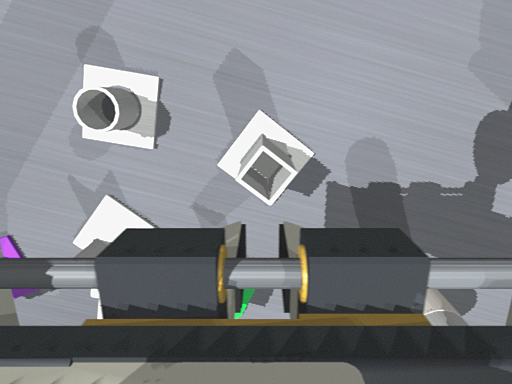

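The wrist view shows the square tube top at about (267,175), just ahead of the fingers, and the pipe top at about (97,108). I'll check both positions from here.

```bash
python3 - <<'E'
from h import *
s=telemetry.observe();p,d,W=cloud("wrist")
for n,z,c in(("sq",.09,(.472,.215)),("pipe",.06,(.458,.043))):
    m=(abs(W[...,2]-z)<.005)&(np.hypot(W[...,0]-c[0],W[...,1]-c[1])<.045)
    P=W[m];print(n,len(P),cv2.minAreaRect((P[:,:2]*1000).astype(np.float32)),P.mean(0))
y=s["tool_rot"][2];ex=np.array([np.cos(y),np.sin(y)]);ey=np.array([np.sin(y),-np.cos(y)])
for c in((.472,.215),(.458,.043)):
    e=np.array(c)-s["tool_pos"][:2];print(ex@e,ey@e)
E
```

```text
sq 659 ((471.4546203613281, 214.3556365966797), (40.166446685791016, 40.527992248535156), 66.63707733154297) [0.47137561 0.21442816 0.08978778]
pipe 620 ((456.2618713378906, 42.87571334838867), (43.623748779296875, 42.76002502441406), 87.47974395751953) [0.45619163 0.04285357 0.05925467]
0.0008557440152099171 0.000941251397248025
0.057844195949017053 -0.16194618318930368
```

```bash
python3 -m crank '[[-1,2,2,10,0],[-1,2,2,30,0],[-1,2,2,50,0],[-1,2,2,70,0],[-1,2,2,88,0],[-1,2,2,100,0],[-1,2,2,107,0],[-1,2,2,111,0],[-1,2,2,111,0],[-1,2,2,111,0],[-1,2,2,111,0],[-1,2,2,111,0]]'
for i in 1 2; do python3 -m crank '[[-1,0,0,0,0],[-1,0,0,0,0],[-1,0,0,0,0],[-1,0,0,0,0],[-1,0,0,0,0],[-1,0,0,0,0],[-1,0,0,0,0],[-1,0,0,0,0],[-1,0,0,0,0],[-1,0,0,0,0],[-1,0,0,0,0],[-1,0,0,0,0]]'; done
```

```text
time: 2.2
tool_pos: [0.4704, 0.2171, 0.1353]
tool_rot: [3.141, 0.002, -2.883]
contact_force: [0.5, -0.5, 0.2]
opening: 0.0001
grip_force: 0.0
time: 3.2
tool_pos: [0.47, 0.2169, 0.1345]
tool_rot: [3.142, 0.0, -2.883]
contact_force: [0.6, 1.1, 0.1]
opening: 0.0004
grip_force: 0.0
time: 4.2
tool_pos: [0.47, 0.2169, 0.1345]
tool_rot: [3.142, 0.0, -2.883]
contact_force: [0.7, -0.7, 0.7]
opening: 0.0006
grip_force: 0.0
```

```bash
python3 -m crank '[[-1,0,0,0,0],[-1,0,0,0,0],[-1,0,0,-10,0],[-1,0,0,-30,0],[-1,0,0,-50,0],[-1,4,-12,-60,0],[-1,14,-40,-60,0],[-1,26,-75,-60,0],[-1,38,-110,-60,0],[-1,48,-140,-60,0],[-1,54,-158,-60,0],[-1,57,-165,-60,0]]'
python3 -m crank '[[-1,0,0,0,0],[-1,0,0,10,0],[-1,0,0,28,0],[-1,0,0,46,0],[-1,0,0,64,0],[-1,0,0,78,0],[-1,0,0,86,0],[-1,0,0,90,0],[-1,0,0,90,0],[-1,0,0,90,0],[-1,0,0,90,0],[-1,0,0,90,0]]'
for i in 1 2; do python3 -m crank '[[-1,0,0,0,0],[-1,0,0,0,0],[-1,0,0,0,0],[-1,0,0,0,0],[-1,0,0,0,0],[-1,0,0,0,0],[-1,0,0,0,0],[-1,0,0,0,0],[-1,0,0,0,0],[-1,0,0,0,0],[-1,0,0,0,0],[-1,0,0,0,0]]'; done
```

```text
time: 5.2
tool_pos: [0.4566, 0.0397, 0.1949]
tool_rot: [-3.141, 0.0, -2.886]
contact_force: [-0.1, -0.1, -0.0]
opening: 0.0003
grip_force: 0.0
time: 6.2
tool_pos: [0.4576, 0.0428, 0.1053]
tool_rot: [-3.141, 0.002, -2.883]
contact_force: [-0.4, -0.3, 0.2]
opening: 0.0004
grip_force: 0.0
time: 7.2
tool_pos: [0.4571, 0.0428, 0.1045]
tool_rot: [3.142, 0.0, -2.883]
contact_force: [-0.8, 0.6, -0.3]
opening: 0.0002
grip_force: 0.0
time: 8.2
tool_pos: [0.4571, 0.0428, 0.1045]
tool_rot: [3.142, 0.0, -2.883]
contact_force: [-0.3, 0.1, 0.8]
opening: 0.0004
grip_force: 0.0
```

```bash
python3 -m crank '[[-1,0,0,0,0],[-1,0,0,0,0],[-1,0,0,-15,0],[-1,0,0,-40,0],[-1,0,0,-70,0],[-1,0,0,-95,0],[-1,7,-12,-105,0],[-1,20,-36,-105,0],[-1,37,-66,-105,0],[-1,54,-96,-105,0],[-1,71,-126,-105,0],[-1,88,-154,-105,0]]'
python3 -m crank '[[-1,17,-30,0,0],[-1,34,-60,0,0],[-1,45,-78,0,0],[-1,49,-86,0,0],[-1,49,-86,10,0],[-1,49,-86,30,0],[-1,49,-86,50,0],[-1,49,-86,65,0],[-1,49,-86,75,0],[-1,49,-86,75,0],[-1,49,-86,75,0],[-1,49,-86,75,0]]'
python3 - <<'E'
from h import *
s=telemetry.observe();print(s["tool_pos"])
for n in("side",):
    p,d,W=cloud(n);cv2.imwrite("pics/s2.png",cv2.resize(p[220:350,150:300,::-1],None,fx=4,fy=4))
E
```

```text
time: 9.2
tool_pos: [0.4107, -0.1301, 0.2097]
tool_rot: [-3.141, 0.0, -2.883]
contact_force: [0.6, -0.2, -0.6]
opening: 0.0003
grip_force: 0.0
time: 10.2
tool_pos: [0.3864, -0.2241, 0.1351]
tool_rot: [-3.141, 0.001, -2.883]
contact_force: [0.5, 0.4, -0.3]
opening: 0.0004
grip_force: 0.0
[ 0.3863837  -0.22412807  0.13512677]
```

View pics/s2.png

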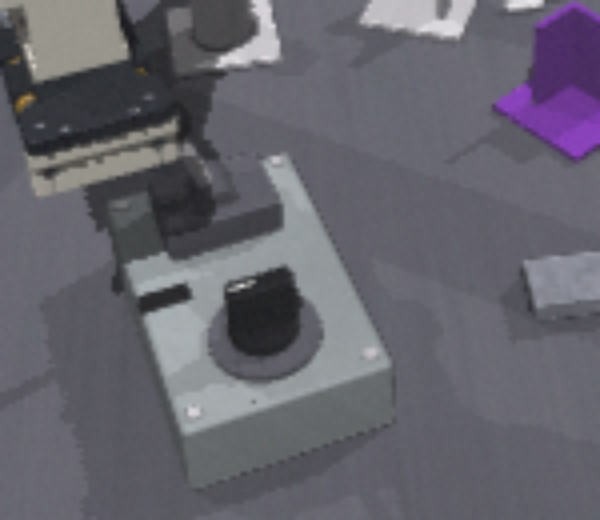

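The crop shows the fingertips just on the robot side of the lever ball (about (185,190)), with the dial clear at (265,310). Now I'll push the lever.

```bash
python3 -m crank '[[-1,-8,0,0,0],[-1,-18,0,0,0],[-1,-25,0,0,0],[-1,-31,0,0,0],[-1,-37,0,0,0],[-1,-43,0,0,0],[-1,-49,0,0,0],[-1,-55,0,0,0],[-1,-61,0,0,0],[-1,-66,0,0,0],[-1,-70,0,0,0],[-1,-70,0,0,0]]'
python3 -m crank '[[-1,-2,0,0,0],[-1,-4,0,0,0],[-1,-6,0,0,0],[-1,-6,0,0,0]]'
python3 -m crank '[[-1,-1,0,0,0],[-1,-2,0,0,0],[-1,-2,0,0,0]]'
```

```text
time: 11.25
tool_pos: [0.4543, -0.2062, 0.1343]
tool_rot: [3.142, 0.0, -2.883]
contact_force: [0.1, 0.4, 0.4]
opening: 0.0006
grip_force: 0.0
time: 11.58
tool_pos: [0.4595, -0.2048, 0.1345]
tool_rot: [3.141, 0.0, -2.883]
contact_force: [-1.2, -0.4, -0.6]
opening: 0.0006
grip_force: 0.3
time: 11.83
tool_pos: [0.4601, -0.2045, 0.1343]
tool_rot: [3.141, -0.003, -2.883]
contact_force: [-6.5, -2.3, 0.5]
opening: 0.0003
grip_force: 3.3
```

```bash
python3 -m crank '[[-1,-1,0,0,0],[-1,-2,0,0,0],[-1,-2,0,0,0]]'
python3 -m crank '[[-1,6,0,0,0],[-1,18,0,0,0],[-1,35,0,0,0],[-1,55,0,-5,0],[-1,75,0,-25,0],[-1,90,0,-55,0],[-1,95,20,-85,0],[-1,95,40,-115,0],[-1,95,60,-130,0],[-1,95,80,-130,0],[-1,95,90,-130,0],[-1,95,90,-130,0]]'
python3 - <<'E'
from h import *
c=np.array([.4665,-.254]);ex=np.array([.967,.255]);ey=np.array([-.255,.967])
for n in("top","side"):
    p,d,W=cloud(n);xy=W[...,:2]-c;a,b=xy@ex,xy@ey
    m=(W[...,2]>.115)&(W[...,2]<.16)&(abs(a)<.07)&(abs(b-.05)<.03)
    print(n,m.sum(),a[m].min(),a[m].max(),a[m].mean(),b[m].mean(),W[m][:,2].max())
    cv2.imwrite(f"pics/{n}3.png",cv2.resize(p[...,::-1],(800,600)))
s=telemetry.observe();print(s["tool_pos"])
E
```

```text
time: 12.08
tool_pos: [0.4604, -0.2044, 0.1342]
tool_rot: [3.14, -0.006, -2.883]
contact_force: [-13.1, -5.1, 4.0]
opening: 0.0003
grip_force: 6.8
time: 13.08
tool_pos: [0.3476, -0.1396, 0.2646]
tool_rot: [3.142, 0.001, -2.882]
contact_force: [-0.2, 0.2, -0.8]
opening: 0.0006
grip_force: 0.0
top 100 0.018277965576339084 0.04313206722141636 0.030901806761000402 0.052410005265794535 0.14568952069648178
side 104 0.018320118459644007 0.04323186087197386 0.029260826904154554 0.04301695786996572 0.14087173042427104
[ 0.34840824 -0.14128822  0.26420659]
```

View pics/side3.png

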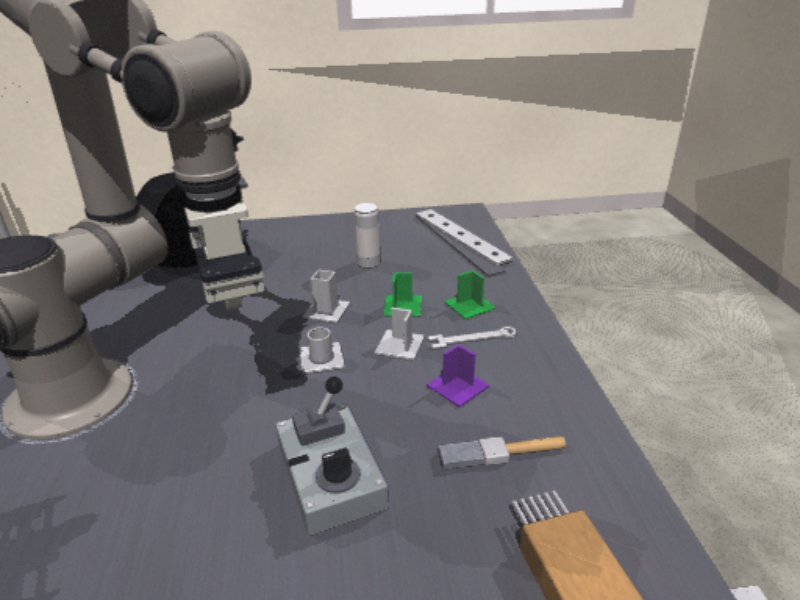

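The lever ball, now at (334,385), measures panel x = +31 mm, which is its stop. The parts and dial haven't moved, and the arm is clear.

```bash
python3 -c "
from cell import ticket;print(ticket.hand_in())"
```

```text
the job is handed in; nothing more can be done
None
```

I pointed at the square tube and then the round pipe for about two seconds each, pushed the lever over to its stop, moved the arm clear and handed the job in at about 13 s; the final pictures show nothing else moved.

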